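# Tip the broken-glass carton over and send it down the chute

### The arm

A 7-joint arm with a two-finger parallel gripper is mounted at the origin on the work surface. World frame = base frame: x ahead of the robot, y to its left, z up, the work surface at z = 0. Lengths are in mm, angles in rad, forces in N, time in s.
With the tool pointing down it reaches from about 425 to 975 mm from the base axis. Payload 16.7 kg.
Tool frame: the origin (TCP) lies at the very end of the fingers, on their centre line; the grasp point (between the pads) lies 19 mm behind it; z points along the fingers, x is the direction in which the jaws open and shut, and the axes are right-handed (so a half turn about z gives the same grasp; the last joint's range is limited). The gripper opens to 85 mm and grips with 20 to 120 N. Pads are 22 mm wide; open, the fingers measure 114 mm over their backs; the gripper's body (76 mm by 85 mm) begins 54 mm behind the grasp point. The pads swing forward as they close: fully open they stand 13 mm farther back than shut.
Start: joints at [1.038, 0.426, 0.074, 1.606, -0.034, 1.111, -0.067], TCP at [252.092, -626.12, 231.302] pointing down, gripper open.
Joint ranges: [-2.85, 2.85], [-0.5, 2.14], [-1.23, 1.37], [0.21, 2.46], [-1.02, 4.16], [0.16, 2.05], [-2.73, 2.73]. Speed limits (rad/s): [1.89, 1.89, 2.39, 2.39, 3.01, 3.01, 3.01].

### API

Orientations are given as a rotation vector (axis times angle).
In Python, from plant import robot gives the robot as it stands.
- The arm moves only by the tool apply_moves, never from a script. Its argument "rows" is one flat list of numbers, 7 for each row, row after row: the shift along the tool's x, y, z in m, then the turn, a rotation vector about the tool's x, y, z in degrees, then the closure, from -1 (fully open) to 1 (shut). A call has 1 to 12 rows; each row is the pose to reach, as a shift and turn from the pose commanded when the call began, along the tool's axes at that moment; what a row does not reach only later rows make up. A row lasts 1/10 s, in which the tool goes at most 50 mm and 8.59 degrees, less where a joint would pass 70% of its speed; a pose out of reach is approached as far as the arm can. A call with a gripper value outside its range is refused whole. The fingers move at their own pace and stop on an object; "grip_force" is the grip in N (left out, the last holds). Time passes only in rows, so rows that repeat a pose let the fingers close. It gives the time, the measured TCP pose, the force and the opening at its end, in the units of the state.
- robot.observe(): the state, without advancing time (a new reading comes with each control period).
- robot.camera(name): name is "scene" or "top" or "wrist"; returns a dict with "pixels" (400x640x3 uint8, red, green, blue), "range_z" (400x640 float32, mm along the optical axis (not along the pixel's ray), 0 where there is no reading), "intrinsics" (3x3 intrinsics, pixels), "k1" (the pictures are not rectified: a ray, as slopes to the right and down, at radius r is drawn at 1 + k1 r^2 times it, then the intrinsics apply), "T" (4x4, takes a point from camera to world coordinates). Camera axes: x right, y down, z forward; pixel columns grow to the right and rows downward; lengths in mm; the calibration is good to about 2 mm. A picture is of the moment at which its call begins.
- robot.job_done(): hands the job in, once; it reports no verdict.
The state is a dict: "time": time; "joint_positions": joint angles; "joint_vel": joint speeds; "tau": joint torques, N m; "eef_pos": TCP position; "orientation": TCP orientation; "wrist_force": force on the tool from outside, world axes, zero at the start; "wrist_torque": the same for the moment, N m; "finger_gap": finger opening in mm.
Only numpy, scipy, OpenCV 4.12 (cv2) and the standard library are available. Lean on these libraries where they do the work, as an engineer would, in place of code of your own. Each camera call takes 0.05 s, during which the arm holds its last target.

### The job

Using only pushes of the fingers, tip the small standing cardboard carton over towards the steel chute by pushing it near its top, so that it comes to rest lying flat inside the yellow-taped rectangle on the shelf. Once it has settled there, push it along the shelf and down the chute so that it ends in the grey bin. Push gently, never pinch or lift the carton, and leave the dropper bottle, rubber bulb, spot plate and cracked test tube where they are.

Things in the scene. Friction and masses are not known exactly. Their poses are not given: they have to be found in the camera images.
- carton: Sealed cardboard carton with a red band and white stripe, about 0.2 kg, standing at the start: 100 mm tall, foot 60 (own x) by 40 mm (own y), partly over the rectangle's near end. Origin: centre of its foot face; own z out of its top, own y roughly towards the chute: it tips over its +y lower edge. A push over 45 mm above the shelf tips it, one under 25 mm slides it.
- carton_center (a point): Middle of the carton, 50 mm from its foot face; same axes as the carton. Tipped towards the chute, the carton lies 40 mm high, 60 wide and 100 long, its top leading towards the chute, its foot face looking back.
- carton_top (a point): Centre of the carton's top face, 100 mm from its foot face; same axes as the carton.
- station: Fixed aluminium shelf with steel chute and grey bin, one piece. Origin on the table under the middle of the taped rectangle. Own y runs along the shelf to the chute and bin, own x across, z up. The shelf's top is flat, 160 mm above the table, 270 mm wide (x -135 to 135), 305 mm long (y -210 to 95).
- zone (a point): Middle of the taped rectangle, on the shelf's surface; axes as the station. The rectangle measures 160 mm along y and 120 mm across (x), to the outside of its 8 mm yellow tape; lying on the tape counts as inside.
- lip (a point): Middle of the shelf's end edge, at the shelf's surface, where the chute begins; axes as the station. The chute (146 mm wide inside, side walls 26 mm high) slopes down at 35 degrees along +y over 110 mm (horizontally), ending 83 mm above the table over the bin. It is smooth: the carton slides down once wholly on it.
- bin_in (a point): Centre of the bin's inner floor, 5 mm above the table; axes as the station. The bin is grey, open-topped, inside 180 mm (x) by 210 mm (y), its rim 75 mm above the table.
- bottle: Brown glass dropper bottle with a black rubber teat, 36 mm across, 86 mm tall, standing loose on the shelf beside the taped rectangle. Origin: centre of its underside. Must stay.
- bulb: Orange rubber pipette bulb, 48 mm across, 58 mm tall, standing loose on the shelf beside the taped rectangle. Origin: centre of its underside. Must stay.
- plate: White porcelain spot plate, 50 mm (x) by 100 mm (y) by 10 mm, lying loose on the shelf beside the taped rectangle. Origin: centre of its underside. Must stay.
- tube: Cracked glass test tube, 16 mm across and about 93 mm long along y, lying in a small wooden cradle (34 by 60 mm) which it is fixed to; about 25 mm high in all; loose on the shelf beside the taped rectangle. Origin: centre of the cradle's underside. Must stay.
Not all that is in view belongs to the job. What is meant by the carton is not pink, and is the larger of those in its own colour.

How it is judged (in metres and radians):
On the way:
1. the carton lies flat and still inside the taped rectangle (x of carton in the frame of zone between -0.035 and 0.035 m and y of carton in the frame of zone between -0.085 and 0.085 m and x of carton_top in the frame of zone between -0.035 and 0.035 m and y of carton_top in the frame of zone between -0.085 and 0.085 m and angle between carton's own z axis and vertical between 1.47 and 1.67 rad and height (world z) of carton_center below 0.195 m and linear speed of carton below 0.02 m/s), for 0.3 s.
At the end, for the whole second after the job is handed in: After having lain flat and still (0.3 s) inside the taped rectangle (tape included, 5 mm to spare), the carton is at rest in the grey bin, its middle within the bin's walls and below its rim (75 mm above the table) (x of carton_center in the frame of bin_in between -0.09 and 0.09 m and y of carton_center in the frame of bin_in between -0.105 and 0.105 m and height (world z) of carton_center below 0.075 m and linear speed of carton below 0.02 m/s); the robot touches nothing.
It fails at once if the carton is lifted off the shelf (its middle more than 70 mm above the shelf's surface, or more than 45 mm while it lies down) (height (world z) of carton_center above 0.23 m or (angle between carton's own z axis and vertical between 1.4 and 1.74 rad and height (world z) of carton_center above 0.205 m)).
It fails at once if the fingers press the carton with more than 30 N (pinched or shoved hard) (contact force between the fingers and carton above 30 N).
It fails at once if the dropper bottle, rubber bulb, spot plate or cracked tube is moved more than 15 mm or knocked over (distance of any of bottle, bulb, plate, tube from where it was at the start of the episode above 0.015 m or angle between any of bottle, bulb's own z axis and vertical above 0.5 rad).
It also fails if it takes over 40 s, if anything falls off the work surface, if the arm or the gripper's body presses on something with over 40 N, if the wrist force passes 120 N, or if a joint passes its speed limit or range.

## Working session

There is one attempt and no reset: what is moved stays moved. The work goes in short steps, Python scripts to look and compute and a tool call to move; the robot and the scene stay as the last step left them, time stands still between calls to the robot, and variables do not carry over. Pictures are saved under pics/ and viewed, and the job is handed in when it is done.

Besides the shell and the picture viewer there is one more tool, called after "Request:" as name(argument=value, ...) on one line, values as JSON. apply_moves: Moves the arm, as the interface text tells. Its arguments: {"type":"object","properties":{"rows":{"type":"array"},"grip_force":{"type":"number"}},"required":["rows"]}

```bash
mkdir -p pics; ls; cat > h.py <<'E'
import numpy as np, cv2, pickle
from plant import robot
def snap(names,tag):
    out={}
    for n in names:
        c=robot.camera(n); out[n]=c
        cv2.imwrite(f'pics/{tag}_{n}.png',c['pixels'][:,:,::-1])
    pickle.dump(out,open(f'{tag}.pkl','wb'))
    return out
def pts(c):
    K=np.array(c['intrinsics']);k1=c['k1']
    H,W=c['range_z'].shape
    v,u=np.mgrid[0:H,0:W].astype(float)
    p=cv2.undistortPoints(np.stack([u.ravel(),v.ravel()],1).reshape(-1,1,2),K,np.array([k1,0,0,0.])).reshape(H,W,2)
    z=c['range_z'].astype(float)
    P=np.stack([p[...,0]*z,p[...,1]*z,z],-1)
    T=np.array(c['T']); return P@T[:3,:3].T+T[:3,3]
def ray(c,u,v,h):
    p=cv2.undistortPoints(np.array([[[u,v]]],float),np.array(c['intrinsics']),np.array([c['k1'],0,0,0.])).ravel()
    T=np.array(c['T']);d=T[:3,:3]@np.array([p[0],p[1],1]);o=T[:3,3]
    return o+d*(h-o[2])/d[2]
E
python3 - <<'E'
from h import *
o=snap(['scene','top','wrist'],'a')
for n in o: print(n,o[n]['k1'],np.round(o[n]['T'],3).tolist())
print(robot.observe())
E
```

```text
pics
scene 0.00974463740757958 [[-0.493, 0.705, -0.51, 982.805], [0.87, 0.407, -0.278, 216.543], [0.012, -0.58, -0.814, 807.732], [0.0, 0.0, 0.0, 1.0]]
top -0.00977951737911596 [[-0.013, -0.987, 0.162, 448.843], [-1.0, 0.015, 0.012, -23.473], [-0.014, -0.161, -0.987, 938.927], [0.0, 0.0, 0.0, 1.0]]
wrist 0.005965069205707048 [[0.374, -0.885, -0.279, 324.394], [-0.928, -0.357, -0.109, -596.609], [-0.003, 0.3, -0.954, 373.393], [0.0, 0.0, 0.0, 1.0]]
{'time': 0.15, 'joint_positions': array([ 1.03851469,  0.42657977,  0.07387651,  1.60647051, -0.0341386 ,
        1.11079193, -0.06705582]), 'joint_vel': array([ 0.00085977, -0.00094289, -0.00024976, -0.00226835, -0.00093978,
       -0.00013866,  0.00018799]), 'tau': array([ 3.72374561e-03, -9.50325537e+01,  3.76357153e+00, -4.63765776e+01,
        1.94223976e-02,  7.61884701e-03, -7.20028947e-05]), 'eef_pos': array([ 251.97164519, -625.86065171,  230.77313549]), 'orientation': array([-2.60299699e+00,  1.75804457e+00,  1.32024902e-03]), 'wrist_force': array([ 0.14605716, -0.42485184,  0.51667714]), 'wrist_torque': array([ 0.01537294,  0.03733323, -0.08902722]), 'finger_gap': 85.30459088135684}
```

View pics/a_scene.png

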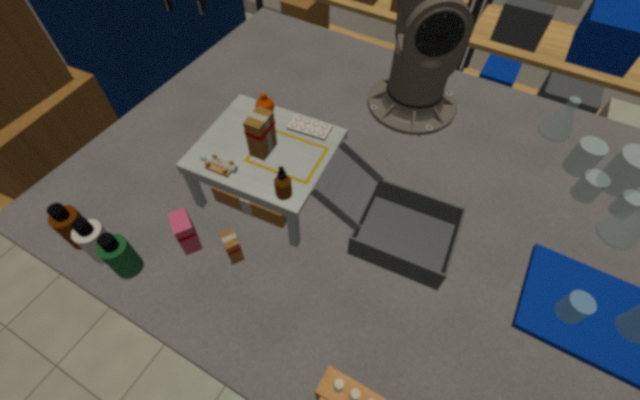

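View pics/a_top.png

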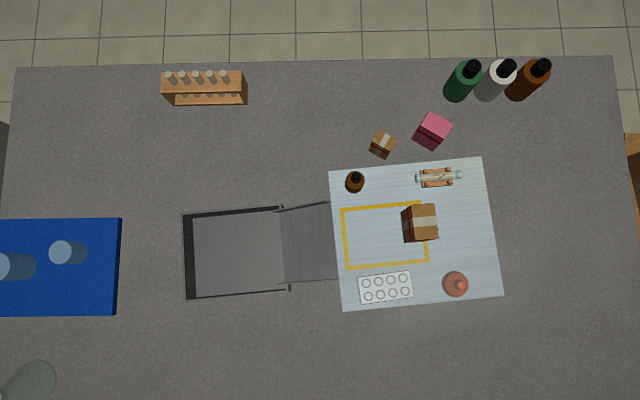

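The scene and top views show three cartons. In the top view they are a brown one with a red band standing on the shelf at (420,222), a smaller brown one on the table at (382,145), and a pink one at (432,130). The one on the shelf fits the description: not pink, and the larger of the two browns. The bottle is at (355,182), the tube at (438,177), the bulb at (455,284) and the plate at (385,288). The chute leads left to the bin.

```bash
python3 - <<'E'
from h import *
o=pickle.load(open('a.pkl','rb')); c=o['top']; im=c['pixels']; P=pts(c)
crop=cv2.resize(im[120:320,320:520,::-1],None,fx=3,fy=3,interpolation=cv2.INTER_CUBIC); cv2.imwrite('pics/crop_top.png',crop)
s=o['scene']['pixels'];cv2.imwrite('pics/crop_scene.png',cv2.resize(s[80:280,160:360,::-1],None,fx=3,fy=3))
hsv=cv2.cvtColor(im,cv2.COLOR_RGB2HSV)
m=((hsv[...,0]>18)&(hsv[...,0]<32)&(hsv[...,1]>130)&(hsv[...,2]>120)).astype(np.uint8)
m[:195]=0;m[275:]=0;m[:,:335]=0;m[:,435:]=0
ys,xs=np.nonzero(m); print(len(xs))
W=np.array([ray(c,u,v,160)[:2] for u,v in zip(xs,ys)])
r=cv2.minAreaRect(W.astype(np.float32)); print('tape',r,cv2.boxPoints(r).tolist())
# shelf: depth points at z~160
sh=(abs(P[...,2]-160)<6)
q=P[sh][:,:2].astype(np.float32)
n,l,st,ce=cv2.connectedComponentsWithStats(sh.astype(np.uint8)); i=1+st[1:,4].argmax()
q=P[l==i][:,:2].astype(np.float32); r=cv2.minAreaRect(q);print('shelf',r,cv2.boxPoints(r).tolist(),np.median(P[l==i][:,2]))
# top face of carton
t=(abs(P[...,2]-260)<6); t[:, :390]=0; t[:,450:]=0;t[:190]=0;t[255:]=0
q=P[t].astype(np.float32); r=cv2.minAreaRect(q[:,:2]);print('cartop',len(q),r,cv2.boxPoints(r).tolist(),np.median(q[:,2]))
for nm,(u,v) in dict(bottle=(355,180),bulb=(455,285),plate=(385,288),tube=(438,177)).items(): print(nm,P[v,u])
E
```

```text
811
tape ((500.9316711425781, -139.41705322265625), (118.38233947753906, 159.9133758544922), 4.964280605316162) [[435.0434875488281, -64.88237762451172], [448.8815612792969, -224.19590759277344], [566.81982421875, -213.95172119140625], [552.9818115234375, -54.63819885253906]]
shelf ((504.59039306640625, -189.96697998046875), (271.2235107421875, 317.96600341796875), 4.864597320556641) [[355.98516845703125, -43.056705474853516], [382.94903564453125, -359.87738037109375], [653.1956176757812, -336.87725830078125], [626.2317504882812, -20.05657958984375]] 160.30752306918828Traceback (most recent call last):
  File "<stdin>", line 18, in <module>
cv2.error: OpenCV(4.12.0) /io/opencv/modules/imgproc/src/convhull.cpp:143: error: (-215:Assertion failed) total >= 0 && (depth == CV_32F || depth == CV_32S) in function 'convexHull'
```

View pics/crop_top.png

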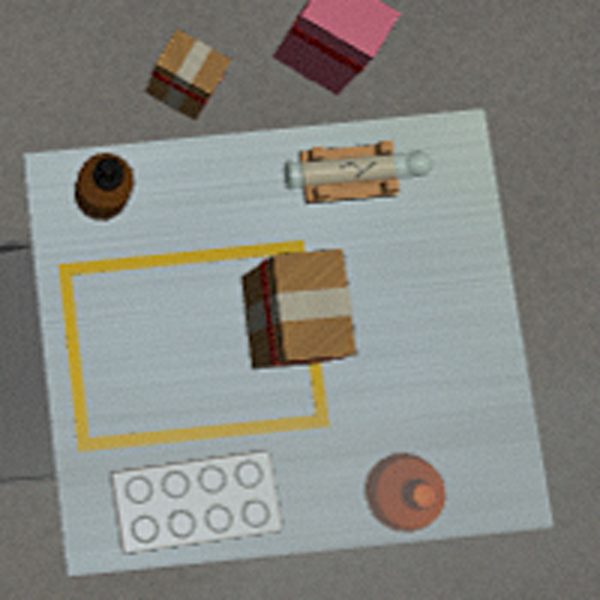

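View pics/crop_scene.png

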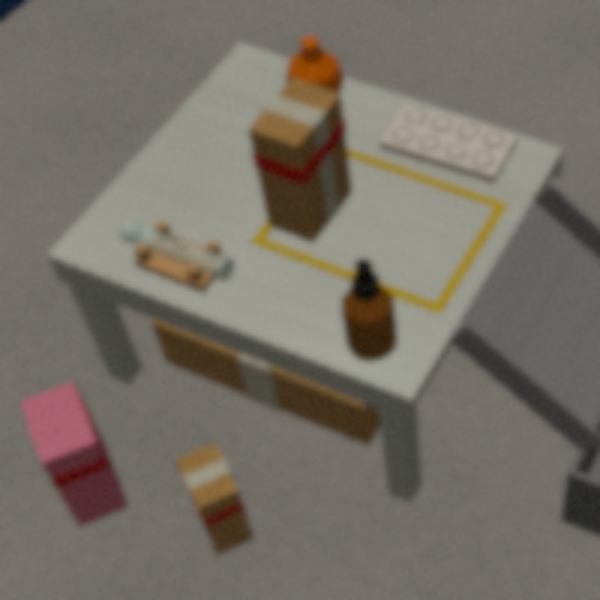

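The enlarged crops confirm it. The standing carton overlaps the near end of the taped rectangle and has a red band and white stripe; the small brown one stands on the table. A brown box with a white stripe also lies under the shelf, but it isn't standing on the rectangle, so it isn't the one meant. Next I'll look at the carton's depth readings.

```bash
python3 - <<'E'
from h import *
o=pickle.load(open('a.pkl','rb')); c=o['top']; im=c['pixels']; P=pts(c)
np.set_printoptions(precision=1,suppress=True,linewidth=150)
print(P[222,396:444:3]); 
for nm,(u,v) in dict(bottle=(355,182),bulb=(455,285),plate=(385,288),tube=(438,177)).items(): print(nm,P[v,u])
t=(P[...,2]>235)&(P[...,2]<285); t[:, :390]=0; t[:,450:]=0;t[:190]=0;t[255:]=0
print(t.sum(), np.median(P[t][:,2]) if t.any() else 0)
# top face corners by colour: mask bright carton top by value
hsv=cv2.cvtColor(im,cv2.COLOR_RGB2HSV); print(hsv[215,398:445:2].tolist())
E
```

```text
[[ 523.9 -163.5  160.7]
 [ 524.  -169.6  158.9]
 [ 522.9 -173.5  168.7]
 [ 520.3 -173.9  195. ]
 [ 517.6 -173.5  222.9]
 [ 515.3 -173.8  246. ]
 [ 513.7 -175.4  261.6]
 [ 513.7 -180.7  260.4]
 [ 513.5 -185.4  262.1]
 [ 513.6 -190.7  260.8]
 [ 513.6 -195.9  260. ]
 [ 513.3 -200.4  262. ]
 [ 513.5 -206.3  258.7]
 [ 513.3 -211.   260. ]
 [ 522.7 -244.3  160.2]
 [ 522.7 -250.4  159. ]]
bottle [590.2 -81.3 228.5]
bulb [ 406.6 -252.8  211.7]
plate [ 400.5 -136.   170.8]
tube [ 606.2 -242.8  184. ]
977 260.1643948208032
[[98, 23, 181], [96, 26, 155], [17, 187, 49], [20, 149, 53], [15, 157, 52], [176, 230, 81], [24, 128, 50], [15, 144, 113], [18, 146, 138], [16, 151, 133], [16, 142, 138], [17, 148, 131], [16, 148, 143], [17, 137, 140], [16, 137, 136], [17, 135, 140], [17, 130, 133], [17, 127, 148], [16, 133, 136], [73, 14, 165], [101, 28, 173], [97, 25, 173], [92, 25, 172], [94, 22, 171]]
```

```bash
cat >> h.py <<'E'
Z=np.array([501.,-139.4]); th=np.radians(4.92)
R=np.array([[np.cos(th),-np.sin(th)],[np.sin(th),np.cos(th)]]) # columns = station x,y
def st(p): return (np.asarray(p)[...,:2]-Z)@R
E
python3 - <<'E'
from h import *
np.set_printoptions(precision=1,suppress=True,linewidth=150)
o=pickle.load(open('a.pkl','rb')); c=o['top']; im=c['pixels']; P=pts(c)
t=(abs(P[...,2]-260)<5); t[:, :390]=0; t[:,450:]=0;t[:190]=0;t[255:]=0
q=np.ascontiguousarray(P[t][:,:2],dtype=np.float32); r=cv2.minAreaRect(q);print('cartop',r,'mean',q.mean(0)); print(st(cv2.boxPoints(r)), st(r[0]),st(q.mean(0)))
# tube,bulb etc extents in station frame
def ext(z0,z1,box):
    m=(P[...,2]>z0)&(P[...,2]<z1); k=np.zeros_like(m);u0,u1,v0,v1=box;k[v0:v1,u0:u1]=1;m&=k
    s=st(P[m]); return m.sum(),np.percentile(s,2,0),np.percentile(s,98,0)
for n,a in dict(bottle=(175,260,(340,370,165,200)),bulb=(175,225,(438,475,265,305)),plate=(166,174,(350,420,265,310)),tube=(168,190,(410,470,160,195))).items(): print(n,*ext(*a))
# lip location
d=P[250,290:345]; print(np.c_[st(d),d[:,2]][::4])
Q=robot.observe(); from scipy.spatial.transform import Rotation as Ro; print(Ro.from_rotvec(Q['orientation']).as_matrix())
E
```

```text
cartop ((515.1786499023438, -193.67185974121094), (60.195648193359375, 40.799686431884766), 4.251445770263672) mean [ 514.8 -193.5]
[[-20.4 -34.5]
 [-20.9 -75.3]
 [ 39.3 -76. ]
 [ 39.8 -35.2]] [  9.5 -55.3] [  9.1 -55.1]
bottle 333 [84.8 31.8] [116.9  64.1]
bulb 548 [-124.5 -130.3] [-82.6 -90.4]
plate 1477 [-121.8  -36.8] [-73.5  58.9]
tube 599 [  83. -156.] [114.1 -71.4]
[[ -9.8 187.2  96.9]
 [-10.7 178.8 100.2]
 [-11.9 170.1 108.7]
 [-12.9 161.7 113.7]
 [-13.9 153.3 121.9]
 [-14.9 145.2 125.5]
 [-15.8 137.1 130.1]
 [-16.8 129.1 137. ]
 [-17.8 121.3 143.3]
 [-18.6 113.5 146.1]
 [-19.6 105.9 152. ]
 [-20.5  98.4 156.4]
 [-21.3  90.9 160.6]
 [-22.   83.2 158.1]]
[[ 0.4 -0.9 -0. ]
 [-0.9 -0.4  0. ]
 [-0.   0.  -1. ]]
```

View pics/a_wrist.png

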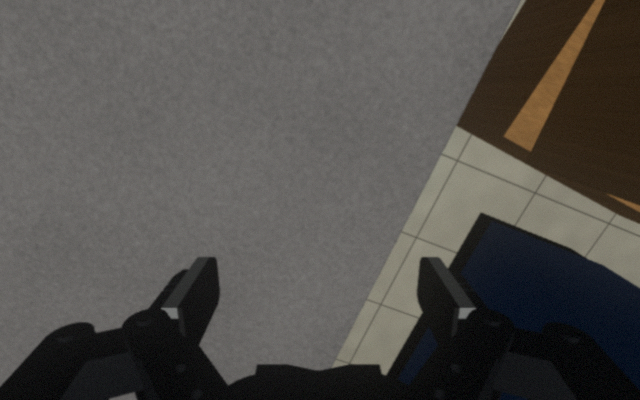

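```bash
cat >> h.py <<'E'
from scipy.spatial.transform import Rotation as Ro
def goal(x,y,z,ang=4.92):
    """station x,y, world z -> shift in tool axes, turn; from measured pose"""
    q=robot.observe(); M=Ro.from_rotvec(q['orientation'])
    w=np.r_[Z+R@np.array([x,y]),z]
    a=np.radians(ang); G=Ro.from_matrix(np.array([[np.cos(a),np.sin(a),0],[np.sin(a),-np.cos(a),0],[0,0,-1]]))
    d=M.inv().apply(w-q['eef_pos'])
    print('shift m',np.round(d/1000,4),'turn',np.round(np.degrees((M.inv()*G).as_rotvec()),2),'now st',st(q['eef_pos']).round(1),q['eef_pos'][2].round(1),'t',q['time'],'F',q['wrist_force'].round(1),'gap',round(q['finger_gap'],1),'yaw',round(np.degrees(np.arctan2(*M.as_matrix()[[1,0],0])),2))
E
python3 - <<'E'
from h import *
goal(9,-120,300)
E
```

```text
shift m [-0.2409 -0.3862 -0.069 ] turn [-3.000e-02  5.000e-02 -7.299e+01] now st [-289.8 -463.3] 230.8 t 0.15 F [ 0.1 -0.4  0.5] gap 85.3 yaw -68.07
```

Request:
apply_moves(rows=[0, 0, -0.05, 0, 0, 0, 0.3, -0.02, -0.04, -0.069, 0, 0, -8, 0.3, -0.045, -0.075, -0.069, 0, 0, -16, 0.3, -0.07, -0.11, -0.069, 0, 0, -24, 0.3, -0.095, -0.15, -0.069, 0, 0, -32, 0.3, -0.12, -0.19, -0.069, 0, 0, -40, 0.3, -0.145, -0.23, -0.069, 0, 0, -48, 0.3, -0.17, -0.27, -0.069, 0, 0, -56, 0.3, -0.195, -0.31, -0.069, 0, 0, -64, 0.3, -0.22, -0.35, -0.069, 0, 0, -73, 0.3, -0.241, -0.386, -0.069, 0, 0, -73, 0.3, -0.241, -0.386, -0.069, 0, 0, -73, 0.3])

```text
time: 1.35
eef_pos: [523.4, -252.6, 300.3]
orientation: [-3.136, -0.148, -0.002]
wrist_force: [-0.9, 0.3, 0.1]
finger_gap: 29.9
```

```bash
python3 - <<'E'
from h import *
goal(9.4,-110,240)
E
```

```text
shift m [-0.0032 -0.0046  0.0603] turn [-0.11 -0.07  0.47] now st [  12.6 -114.7] 300.3 t 1.35 F [-0.9  0.3  0.1] gap 29.9 yaw 5.39
```

Request:
apply_moves(rows=[-0.001, 0, 0.02, 0, 0, 0.5, 0.3, -0.003, 0, 0.04, 0, 0, 0.5, 0.3, -0.003, 0, 0.06, 0, 0, 0.5, 0.3, -0.003, 0, 0.06, 0, 0, 0.5, 0.3, -0.003, 0, 0.06, 0, 0, 0.5, 0.3])

```text
time: 1.85
eef_pos: [517.1, -258.8, 240.6]
orientation: [-3.139, -0.121, 0.001]
wrist_force: [-0.0, -0.4, -0.0]
finger_gap: 29.6
```

```bash
python3 - <<'E'
from h import *
snap(['scene','top'],'b')
goal(9.4,-110,240)
E
```

```text
shift m [ 0.003  -0.0105  0.0015] turn [ 0.03 -0.07 -0.5 ] now st [   6.3 -120.5] 241.5 t 1.95 F [ 0.2 -0.1  0.9] gap 30.2 yaw 4.42
```

View pics/b_top.png

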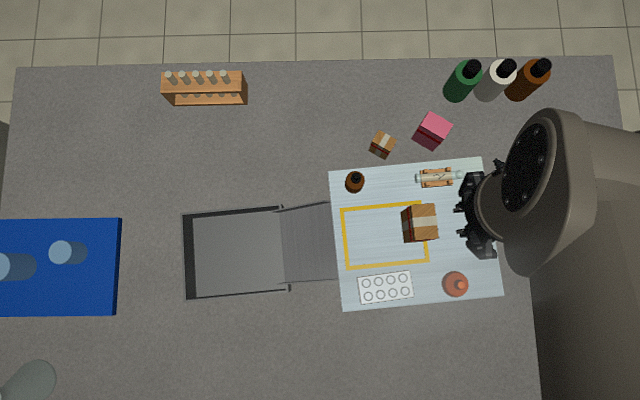

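View pics/b_scene.png

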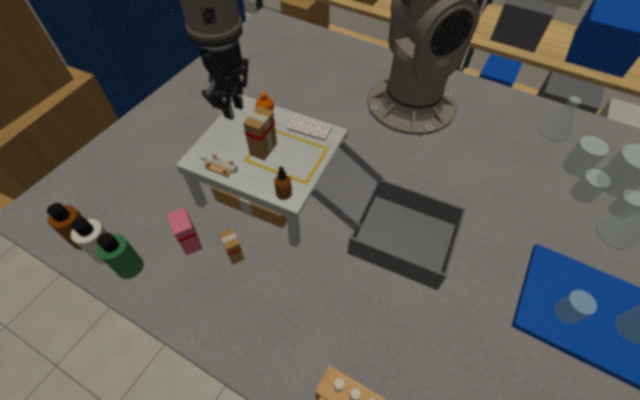

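The top view shows the fingers behind the carton at about (475,215), clear of the tube and bulb. Next: close the gap and begin the push near the top.

Request:
apply_moves(rows=[0.003, -0.01, 0.001, 0, 0, -0.5, 0.3, 0.003, -0.02, 0.001, 0, 0, -0.5, 0.3, 0.003, -0.026, 0.001, 0, 0, -0.5, 0.3, 0.003, -0.029, 0.001, 0, 0, -0.5, 0.3, 0.003, -0.032, 0.001, 0, 0, -0.5, 0.3, 0.003, -0.035, 0.001, 0, 0, -0.5, 0.3, 0.003, -0.038, 0.001, 0, 0, -0.5, 0.3, 0.003, -0.041, 0.001, 0, 0, -0.5, 0.3, 0.003, -0.044, 0.001, 0, 0, -0.5, 0.3])

```text
time: 2.85
eef_pos: [516.7, -214.4, 239.3]
orientation: [-3.139, -0.135, 0.0]
wrist_force: [0.9, -0.7, -0.1]
finger_gap: 30.0
```

```bash
python3 - <<'E'
from h import *
snap(['scene','top'],'c')
c=pickle.load(open('c.pkl','rb'));a=np.hstack([cv2.resize(c['scene']['pixels'][60:220,160:360],None,fx=2,fy=2),cv2.resize(c['top']['pixels'][150:310,320:520],None,fx=2,fy=2)])
cv2.imwrite('pics/c2.png',a[:,:,::-1])
goal(9.4,-75,240)
E
```

```text
shift m [ 0.0001 -0.0008 -0.0007] turn [-0.01  0.    0.04] now st [  9.3 -75.8] 239.3 t 2.95 F [ 0.7 -0.2 -0.4] gap 29.9 yaw 4.96
```

View pics/c2.png

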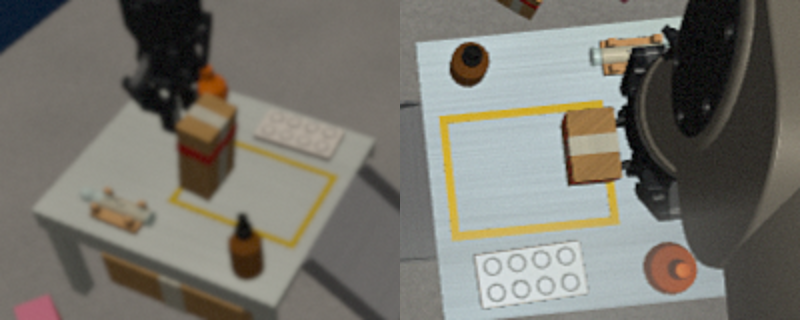

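The carton appears to be tilting: less of its front face shows at (565,150) in the right-hand crop, and the wrist force is under 1 N. Continuing slowly.

Request:
apply_moves(rows=[0, -0.003, 0, 0, 0, 0, 0.3, 0, -0.006, 0, 0, 0, 0, 0.3, 0, -0.009, 0, 0, 0, 0, 0.3, 0, -0.012, 0, 0, 0, 0, 0.3, 0, -0.014, 0, 0, 0, 0, 0.3, 0, -0.016, 0, 0, 0, 0, 0.3, 0, -0.018, 0, 0, 0, 0, 0.3, 0, -0.02, 0, 0, 0, 0, 0.3, 0, -0.022, 0, 0, 0, 0, 0.3])

```text
time: 3.85
eef_pos: [514.9, -192.5, 239.3]
orientation: [-3.139, -0.135, -0.0]
wrist_force: [-0.8, 0.4, -0.4]
finger_gap: 29.6
```

```bash
python3 - <<'E'
from h import *
snap(['scene','top'],'d')
c=pickle.load(open('d.pkl','rb'));a=np.hstack([cv2.resize(c['scene']['pixels'][60:220,160:360],None,fx=2,fy=2),cv2.resize(c['top']['pixels'][150:310,320:520],None,fx=2,fy=2)])
cv2.imwrite('pics/d2.png',a[:,:,::-1])
goal(9.4,-53,240)
E
```

```text
shift m [ 0.0001 -0.001  -0.0006] turn [-0.01 -0.    0.02] now st [  9.3 -54. ] 239.4 t 3.95 F [-0.4 -0.4 -0. ] gap 30.0 yaw 4.94
```

View pics/d2.png

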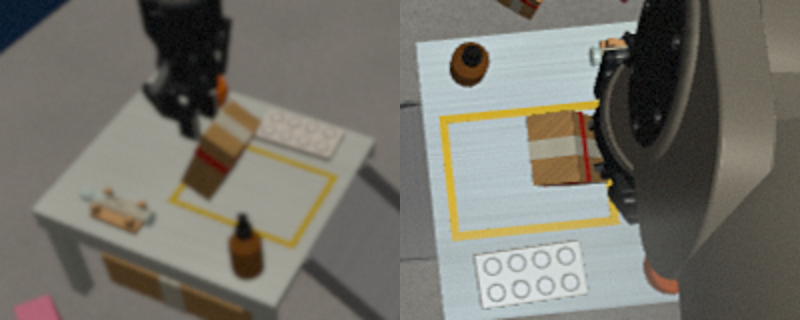

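Tilted about 25–30° about its front edge, with no visible sliding. It is near or past balance, so a few more millimetres and then a wait.

Request:
apply_moves(rows=[0, -0.003, 0, 0, 0, 0, 0.3, 0, -0.006, 0, 0, 0, 0, 0.3, 0, -0.009, 0, 0, 0, 0, 0.3, 0, -0.009, 0, 0, 0, 0, 0.3, 0, -0.009, 0, 0, 0, 0, 0.3, 0, -0.009, 0, 0, 0, 0, 0.3, 0, -0.009, 0, 0, 0, 0, 0.3])

```text
time: 4.65
eef_pos: [514.1, -183.8, 239.3]
orientation: [-3.139, -0.135, -0.0]
wrist_force: [-0.3, -0.6, 0.1]
finger_gap: 29.8
```

```bash
python3 - <<'E'
from h import *
snap(['scene','top'],'e')
c=pickle.load(open('e.pkl','rb'));a=np.hstack([cv2.resize(c['scene']['pixels'][60:220,160:360],None,fx=2,fy=2),cv2.resize(c['top']['pixels'][150:310,320:520],None,fx=2,fy=2)])
cv2.imwrite('pics/e2.png',a[:,:,::-1])
goal(9.4,-44,240)
E
```

```text
shift m [ 0.0002 -0.0013 -0.0007] turn [-0. -0. -0.] now st [  9.2 -45.3] 239.3 t 4.75 F [-0.4  0.1  0.4] gap 30.1 yaw 4.92
```

View pics/e2.png

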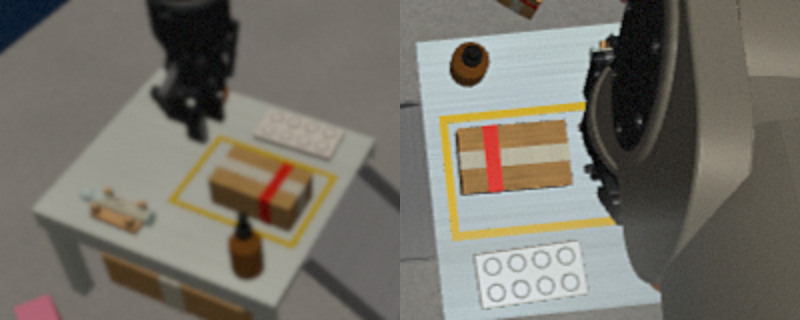

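It has fallen flat within the tape. Next I'll measure where it lies.

```bash
cat >> h.py <<'E'
def lying(c):
    P=pts(c); m=(abs(P[...,2]-200)<5); k=np.zeros_like(m); k[195:275,300:420]=1; m&=k
    n,l,s_,ce=cv2.connectedComponentsWithStats(m.astype(np.uint8)); m=l==1+s_[1:,4].argmax()
    q=np.ascontiguousarray(st(P[m]),dtype=np.float32); r=cv2.minAreaRect(q); print('n',m.sum(),'z',np.median(P[m][:,2]).round(1),r); print(cv2.boxPoints(r).round(1).tolist())
E
python3 - <<'E'
from h import *
lying(pickle.load(open('e.pkl','rb'))['top'])
snap(['top'],'e3'); lying(pickle.load(open('e3.pkl','rb'))['top'])
E
```

```text
n 1809 z 200.4 ((10.52923583984375, 16.628883361816406), (100.7972412109375, 60.28223419189453), 89.14545440673828)
[[-20.399999618530273, -33.29999923706055], [39.900001525878906, -34.20000076293945], [41.400001525878906, 66.5999984741211], [-18.899999618530273, 67.5]]
n 1807 z 200.4 ((10.680204391479492, 16.813968658447266), (100.6073226928711, 60.61716079711914), 89.2037353515625)
[[-20.299999237060547, -33.099998474121094], [40.29999923706055, -33.900001525878906], [41.70000076293945, 66.69999694824219], [-18.899999618530273, 67.5]]
```

The carton lies flat and still: x about −20 to 41, y about −34 to 67, inside the ±60 by ±80 outline. Its top surface is at z = 200, as expected. Two readings agree. Now I'll back off, lower behind it, and hold it still meanwhile.

Request:
apply_moves(rows=[0, 0.01, 0, 0, 0, 0, 0.3, 0.001, 0.02, 0, 0, 0, 0, 0.3, 0.001, 0.032, 0, 0, 0, 0, 0.3, 0.001, 0.032, 0.02, 0, 0, 0, 0.3, 0.001, 0.032, 0.04, 0, 0, 0, 0.3, 0.001, 0.032, 0.055, 0, 0, 0, 0.3, 0.001, 0.032, 0.064, 0, 0, 0, 0.3, 0.001, 0.032, 0.064, 0, 0, 0, 0.3, 0.001, 0.032, 0.064, 0, 0, 0, 0.3])

```text
time: 5.7
eef_pos: [518.2, -215.6, 175.8]
orientation: [3.139, 0.135, 0.001]
wrist_force: [-1.2, -0.1, 0.2]
finger_gap: 29.9
```

```bash
python3 - <<'E'
from h import *
snap(['scene','top'],'f'); c=pickle.load(open('f.pkl','rb'));lying(c['top'])
goal(10.6,-44,175)
cv2.imwrite('pics/f2.png',cv2.resize(c['scene']['pixels'][60:260,160:410],None,fx=2.5,fy=2.5)[:,:,::-1])
E
```

```text
n 1801 z 200.4 ((10.481618881225586, 16.636024475097656), (100.77836608886719, 60.12868881225586), 89.0255355834961)
[[-20.399999618530273, -33.20000076293945], [39.70000076293945, -34.29999923706055], [41.400001525878906, 66.5], [-18.700000762939453, 67.5]]
shift m [-0.0002 -0.0334  0.0011] turn [ 0.03 -0.06  0.01] now st [ 10.8 -77.4] 176.2 t 5.8 F [-1.   0.4 -0.5] gap 29.6 yaw 4.93
```

View pics/f2.png

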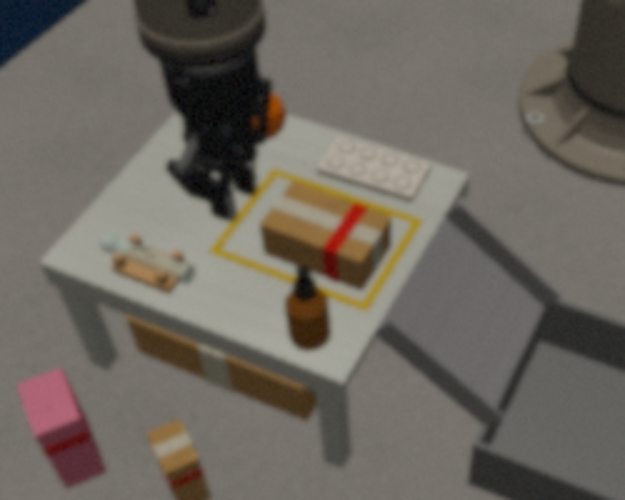

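The fingers are now low behind the foot face, at (240,200) in the crop, and the carton hasn't moved. Now I'll slide it along.

Request:
apply_moves(rows=[0, -0.012, 0, 0, 0, 0, 0.3, 0, -0.022, 0, 0, 0, 0, 0.3, 0, -0.028, 0, 0, 0, 0, 0.3, 0, -0.032, 0, 0, 0, 0, 0.3, 0, -0.036, 0, 0, 0, 0, 0.3, 0, -0.042, 0, 0, 0, 0, 0.3, 0, -0.048, 0, 0, 0, 0, 0.3, 0, -0.054, 0, 0, 0, 0, 0.3, 0, -0.06, 0, 0, 0, 0, 0.3, 0, -0.066, 0, 0, 0, 0, 0.3])

```text
time: 6.8
eef_pos: [512.1, -149.2, 175.3]
orientation: [-3.139, -0.135, -0.0]
wrist_force: [0.4, -0.5, 0.7]
finger_gap: 29.7
```

```bash
python3 - <<'E'
from h import *
snap(['scene','top'],'g'); c=pickle.load(open('g.pkl','rb'));lying(c['top'])
goal(10.6,30,175)
cv2.imwrite('pics/g2.png',cv2.resize(c['scene']['pixels'][60:260,160:410],None,fx=2.5,fy=2.5)[:,:,::-1])
E
```

```text
n 1647 z 200.3 ((9.42759895324707, 52.82707214355469), (60.36256408691406, 96.7280044555664), 0.36056625843048096)
[[-21.100000381469727, 101.0], [-20.399999618530273, 4.300000190734863], [39.900001525878906, 4.699999809265137], [39.29999923706055, 101.4000015258789]]
shift m [ 0.0003 -0.0402  0.0004] turn [-0.02 -0.    0.07] now st [ 10.3 -10.2] 175.4 t 6.9 F [-1.2 -0.5  0.2] gap 29.9 yaw 4.99
```

View pics/g2.png

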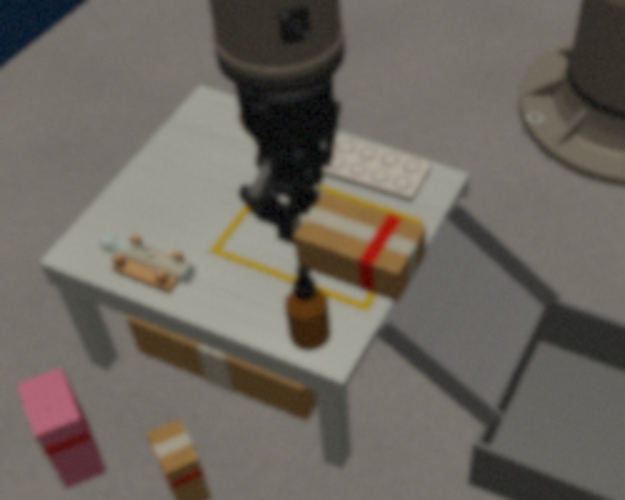

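```bash
python3 - <<'E'
from h import *
np.set_printoptions(precision=1,suppress=True)
for n in('scene','top'):
    P=pts(pickle.load(open('g.pkl','rb'))[n]); s=st(P)
    for lo,hi in((205,225),(225,240),(240,255),(255,280)):
        m=(P[...,2]>lo)&(P[...,2]<hi)&(abs(s[...,1]+10)<60)&(abs(s[...,0])<100)
        if m.sum()>10: print(n,lo,hi,m.sum(),np.percentile(s[m],[1,99],axis=0).round(1).tolist())
E
```

```text
scene 205 225 100 [[-31.1, -17.7], [55.1, 3.8]]
scene 225 240 118 [[-42.0, -21.2], [60.8, 4.3]]
scene 240 255 180 [[-45.2, -20.5], [69.2, 7.6]]
scene 255 280 341 [[-52.9, -21.3], [75.2, 9.6]]
top 205 225 64 [[84.5, 31.3], [99.9, 49.6]]
top 225 240 18 [[93.1, 39.1], [99.9, 48.7]]
```

The gripper reaches x = 61 at most below z = 240, against the bottle's edge at 84 or more, so it is clear. Continuing.

Request:
apply_moves(rows=[0, -0.006, 0, 0, 0, 0, 0.3, -0.001, -0.012, 0, 0, 0, 0, 0.3, -0.001, -0.018, 0, 0, 0, 0, 0.3, -0.001, -0.024, 0, 0, 0, 0, 0.3, -0.001, -0.03, 0, 0, 0, 0, 0.3, -0.001, -0.034, 0, 0, 0, 0, 0.3, -0.001, -0.038, 0, 0, 0, 0, 0.3, -0.001, -0.042, 0, 0, 0, 0, 0.3, -0.001, -0.046, 0, 0, 0, 0, 0.3, -0.001, -0.05, 0, 0, 0, 0, 0.3, -0.001, -0.054, 0, 0, 0, 0, 0.3, -0.001, -0.058, 0, 0, 0, 0, 0.3])

```text
time: 8.1
eef_pos: [506.1, -91.6, 175.3]
orientation: [-3.139, -0.135, 0.0]
wrist_force: [0.2, 0.7, 0.5]
finger_gap: 30.3
```

```bash
python3 - <<'E'
from h import *
snap(['scene','top'],'i'); c=pickle.load(open('i.pkl','rb'))
goal(10,90,175)
cv2.imwrite('pics/i2.png',cv2.resize(c['scene']['pixels'][60:260,190:480],None,fx=2.5,fy=2.5)[:,:,::-1])
E
```

```text
shift m [ 0.0008 -0.0425  0.0003] turn [-0.02  0.    0.06] now st [ 9.2 47.5] 175.3 t 8.2 F [-0.1  0.4  0.3] gap 29.7 yaw 4.98
```

View pics/i2.png

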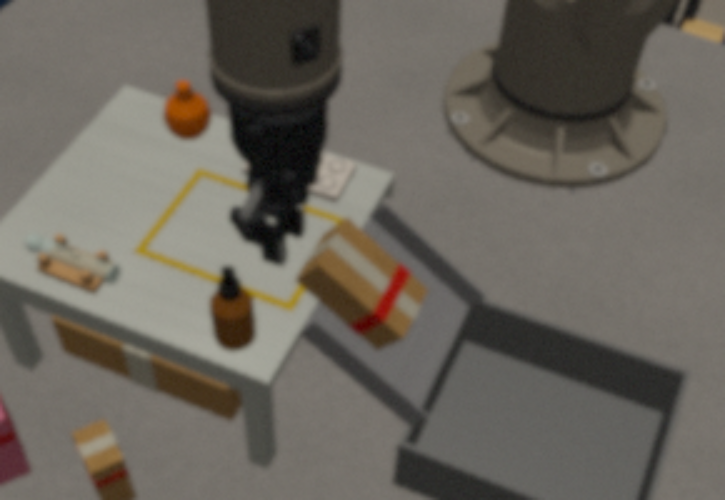

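View pics/i_top.png

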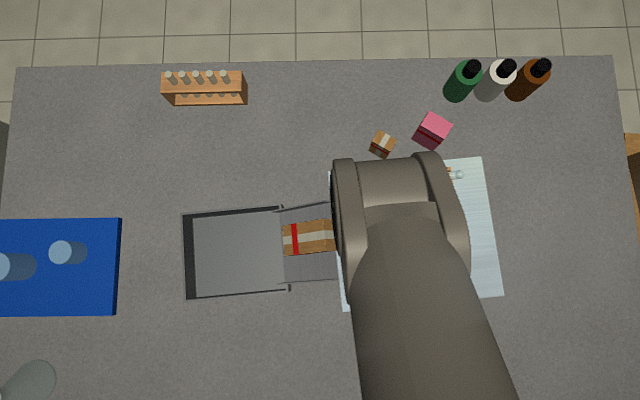

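The carton has tipped over the lip and is on the chute, clear of the fingers. I'll wait to see whether it slides.

Request:
apply_moves(rows=[0, 0, 0, 0, 0, 0, 0.3, 0, 0, 0, 0, 0, 0, 0.3, 0, 0, 0, 0, 0, 0, 0.3, 0, 0, 0, 0, 0, 0, 0.3, 0, 0, 0, 0, 0, 0, 0.3, 0, 0, 0, 0, 0, 0, 0.3, 0, 0, 0, 0, 0, 0, 0.3, 0, 0, 0, 0, 0, 0, 0.3])

```text
time: 9.0
eef_pos: [506.2, -92.0, 175.3]
orientation: [-3.139, -0.135, 0.0]
wrist_force: [0.0, 0.3, -0.2]
finger_gap: 29.7
```

```bash
python3 - <<'E'
from h import *
snap(['scene','top'],'j'); c=pickle.load(open('j.pkl','rb'))
cv2.imwrite('pics/j2.png',cv2.resize(c['scene']['pixels'][60:280,190:480],None,fx=2.5,fy=2.5)[:,:,::-1])
P=pts(c['top']);im=c['top']['pixels'];hsv=cv2.cvtColor(im,cv2.COLOR_RGB2HSV)
m=(hsv[...,1]>90)&((hsv[...,0]<25)|(hsv[...,0]>170)); k=np.zeros_like(m);k[200:300,185:335]=1;m&=k
q=P[m];s=st(q);print(m.sum(),np.percentile(np.c_[s,q[:,2]],[2,50,98],axis=0).round(1).tolist(),'bin centre y approx',95+110+105)
E
```

```text
1020 [[-23.4, 312.4, 24.1], [2.3, 363.7, 45.2], [35.6, 413.7, 49.1]] bin centre y approx 310
```

View pics/j2.png

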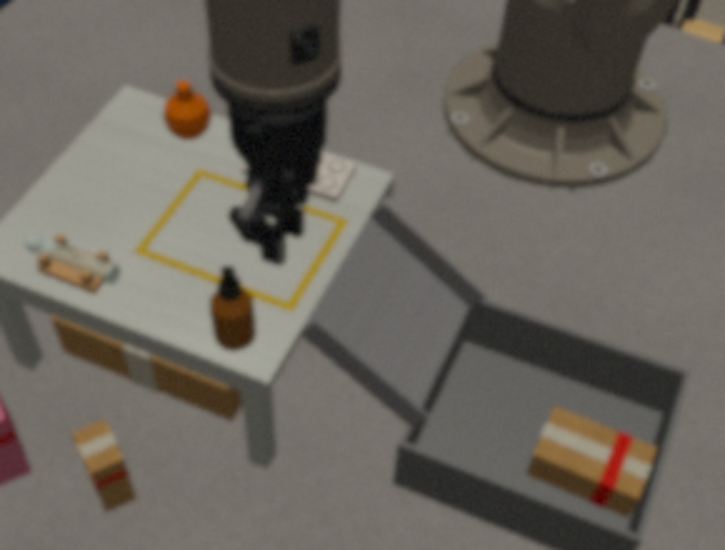

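The carton lies flat in the bin, at (595,458) in the crop, with its upper face at z ≈ 45. I'll raise the fingers and check once more.

Request:
apply_moves(rows=[0, 0.005, -0.02, 0, 0, 0, 0.3, 0, 0.005, -0.05, 0, 0, 0, 0.3, 0, 0.005, -0.09, 0, 0, 0, 0.3, 0, 0.005, -0.12, 0, 0, 0, 0.3, 0, 0.005, -0.12, 0, 0, 0, 0.3, 0, 0.005, -0.12, 0, 0, 0, 0.3])

```text
time: 9.7
eef_pos: [506.7, -97.1, 295.7]
orientation: [3.138, 0.135, 0.002]
wrist_force: [-0.3, -0.9, -0.7]
finger_gap: 29.7
```

```bash
python3 - <<'E'
from h import *
snap(['scene','top'],'k'); c=pickle.load(open('k.pkl','rb'))
P=pts(c['top']);im=c['top']['pixels'];hsv=cv2.cvtColor(im,cv2.COLOR_RGB2HSV)
m=(hsv[...,1]>90)&((hsv[...,0]<25)|(hsv[...,0]>170)); k=np.zeros_like(m);k[200:300,185:335]=1;m&=k
q=P[m];s=st(q);print(m.sum(),np.percentile(np.c_[s,q[:,2]],[2,50,98],axis=0).round(1).tolist())
g=(abs(P[...,2]-5)<6);k[:]=0;k[205:300,180:290]=1;g&=k;s=st(P[g]);print('bin floor',np.percentile(s,[1,99],axis=0).round(1).tolist())
a=pickle.load(open('a.pkl','rb'))['scene']['pixels']; b=c['scene']['pixels']
for n,(x,y) in dict(bulb=(265,100),plate=(318,128),tube=(220,167),bottle=(283,185)).items():
    d=abs(a[y-8:y+8,x-12:x+12].astype(int)-b[y-8:y+8,x-12:x+12]).mean(); print(n,round(d,1))
print(robot.observe()['wrist_force'],robot.observe()['time'])
cv2.imwrite('pics/k2.png',b[:,:,::-1])
E
```

```text
1017 [[-23.4, 312.5, 22.2], [4.3, 363.7, 45.3], [35.8, 414.1, 49.0]]
bin floor [[-107.7, 213.6], [115.6, 448.9]]
bulb 8.1
plate 1.4
tube 1.6
bottle 2.5
[-0.3536382  -0.26985822  0.71796918] 9.8
```

View pics/k2.png

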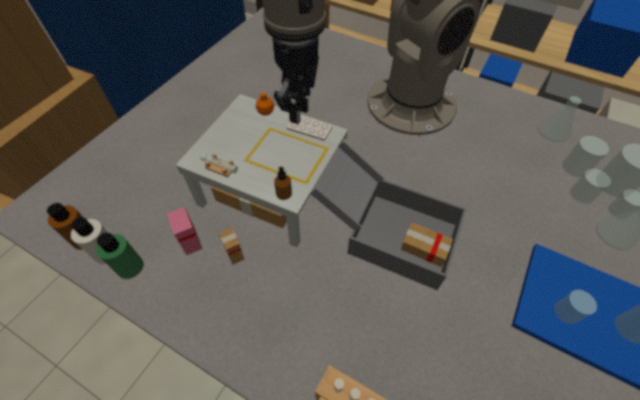

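The carton rests in the bin at (428,243) and hasn't moved between looks. The fingers hang free at z ≈ 296, and the four other items are in place. The bulb's patch differs more (8.1) because the carton partly hid it at the start.

```bash
python3 -c "
from plant import robot
print(robot.job_done())"
```

```text
the job is handed in; nothing more can be done
None
```

The carton is in the grey bin and I handed the job in at about 9.8 s. The hand-in gives no verdict, so the results below are my own camera checks.

- **Tipping:** I pushed the carton about 80 mm above the shelf with the fingers part open. It came to rest flat in the taped rectangle, about x −20 to 41 and y −34 to 67 mm from the rectangle's middle, with its upper face at z = 200. It measured the same in three looks over about 1 s.
- **Pushing to the bin:** I pushed it by its foot face at about 15 mm above the shelf. It tipped over the lip and slid down the chute by itself. It now lies flat and still in the bin, its middle at about x 5 and y 363 mm; the bin spans roughly y 205 to 415 by the sizes given. Its upper face is at z ≈ 45, well below the rim.
- **Forces:** The wrist force readings I took stayed under about 1.5 N, and the fingers ended clear at z ≈ 296.
- **Other items:** The plate, tube and bottle look unchanged from the first picture. The bulb's picture patch differed more because the carton partly hid it at the start. By eye it stands where it did, but I did not measure its position again.
- **Bin check that failed:** My depth estimate of the bin floor came out too large because it picked up table points around the bin. I relied on the given sizes instead.

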